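# Hang the tea infuser on the steeping stand and hold it down in the mug

### The arm

A 6-joint arm with a two-finger parallel gripper is mounted at the origin on the work surface. World frame = base frame: x ahead of the robot, y to its left, z up, the work surface at z = 0. Lengths are in mm, angles in rad, forces in N, time in s.
With the tool pointing down it reaches from about 400 to 925 mm from the base axis. Payload 12.5 kg.
Tool frame: the origin (TCP) lies at the very end of the fingers, on their centre line; the grasp point (between the pads) lies 19 mm behind it (env.grip_point_offset is the distance from the TCP to the grasp point, in mm); z points along the fingers, y is the direction in which the jaws open and shut (so a half turn about z gives the same grasp; the last joint's range is limited). The gripper opens to 95 mm and grips with 3 to 60 N. Pads are 20 mm wide; open, the fingers measure 119 mm over their backs; the gripper's body (75 mm by 180 mm) begins 59 mm behind the grasp point.
Start: joints at [-1.421, 0.491, 1.559, -0, 1.092, -0.106], TCP at [158.16, -604.675, 214.661] pointing down, gripper open.
Joint ranges: [-3.1, 3.1], [-0.84, 2.19], [0.05, 2.79], [-1.13, 4.28], [0.06, 2.93], [-2.69, 2.69]. Speed limits (rad/s): [2.22, 2.22, 2.79, 3.14, 3.14, 3.14].

### API

Orientations are given as [roll, pitch, yaw] about the fixed x, y, z axes, in that order (R = Rz(yaw) Ry(pitch) Rx(roll)).
In Python, from cell import env gives the robot as it stands.
- The arm moves only by the tool drive_tool, never from a script. Its argument "commands" is a list of rows, each an object of numbers: "dx", "dy", "dz": the shift along the world's x, y, z in mm; "yaw": the turn about the world's z in degrees. In form: [{"dx": .., "dy": .., "dz": .., "yaw": ..}, ...]. A call has 1 to 5 rows; each row shifts and turns the commanded pose from where the row before left it; what a row does not reach is not made up. A row lasts 1/12 s, in which the tool goes at most 41.7 mm and 7.16 degrees, less where a joint would pass 70% of its speed; a pose out of reach is approached as far as the arm can. A call with a gripper value outside its range is refused whole. "grip" is the opening, from 0 (shut) to 1 (fully open), set as the call begins (left out, the last holds). The fingers move at their own pace and stop on an object; the grip force is fixed at half the most. Time passes only in rows, so rows that do not move let the fingers close. It gives the time, the measured TCP pose, the force and the opening at its end, in the units of the state.
- env.state(): the state, without advancing time (a new reading comes with each control period).
- env.read_camera(name): name is "scene" or "top" or "wrist"; returns the picture (420x560x3 uint8, red, green, blue); there is no depth.
- env.calibration(name): a dict with "intrinsics" (3x3 intrinsics, pixels), "rvec" (rotation vector, rad) and "tvec" (3), from world to camera coordinates, as OpenCV has them. Camera axes: x right, y down, z forward; pixel columns grow to the right and rows downward; lengths in mm; the calibration is good to about 2 mm. A picture is of the moment at which its call begins: read the wrist's pose just before it. calibration takes no time and is no camera call; for the wrist camera it gives the pose at the moment of the call.
- env.job_done(): hands the job in, once; it reports no verdict.
Trained networks look in the newest picture that a camera, given by its name, has taken for a name from the list of things; names that differ only in an ending like _2 or _b are one class to them, and where a whole thing is asked for, a point or a joint stands for the part that bears it (a point fixed in the world has none). Each returns a list of dicts, best first, with "conf" (0 to 1); they miss things now and then, are a little off and sometimes report something else, mostly with a low value. They report only what shows in the picture. A call takes as long as a camera call.
- env.trace(query, camera): "pixels" (420x560 bool, what is visible of it) and "pixel" ([column, row] in pixels, amid what is visible of it).
- env.place_of(query, camera): "pixel" ([column, row] in pixels: a listed point, or the origin of a listed thing).
The state is a dict: "t": time; "joints": joint angles; "qvel": joint speeds; "tau": joint torques, N m; "eef_pos": TCP position; "tcp_rot": TCP orientation; "ft_force": force on the tool from outside, world axes, zero at the start; "moment": the same for the moment, N m; "opening": opening from 0.0 (shut) to 1.0 (fully open).
Only numpy, scipy, OpenCV 4.12 (cv2) and the standard library are available. Lean on these libraries where they do the work, as an engineer would, in place of code of your own. Each camera call takes 0.05 s, during which the arm holds its last target.

### The job

Hang the steel tea infuser by its wire handle on the steeping stand's bar, over the middle of the mug, and let go of it. Then press the stand's round wooden pad straight down, past its first two clicks to the third, so that the infuser goes down into the mug, and finish while still holding the pad down there against its spring. Leave the mug standing where it is and do not disturb the other things.

Things in the scene. Friction and masses are not known exactly. Their poses are not given: they have to be found in the camera images.
- stand: fixed steeping stand. Wooden foot 130 (x) x 215 (y) x 10 mm, from y -155 to +60; grey tower 60 x 60 mm, top at z 130, at y +20. From it rises a vertical steel plunger rod, 14 mm thick, with the press pad on top and the bar just below. Origin: underside of the foot; z up. The bar points along the stand's own -y; the mug stands on the foot below it. Yaw varies by start
- pad (a point): centre of the top face of the round wooden press pad on top of the plunger, 48 mm across, 10 mm thick; at rest 216 mm above the worktop. Goes straight down with joint press; axes parallel to the stand's
- bar (a point): level steel bar, 10 mm thick, fixed to the plunger under the pad, axes parallel to the stand's; this point lies on the bar's axis at the rod's centre, 200 mm above the worktop at rest. Runs 158 mm along its own -y to a free end turned up slightly (top of the tip 14 mm above the bar's axis, outermost point 167 mm from this point). Goes straight down with joint press
- seat (a point): point on the bar's axis over the middle of the mug's place, 115 mm from the rod's axis towards the free end; the infuser is to hang here
- press (a joint): travel of the plunger, m: 0 at rest (up), growing downwards, hard stop at 0.053. A spring pushes it back up from any point. Soft clicks, felt as a bump passed but not holding it, reached at 0.016, 0.032 and 0.048 (bump tops at 0.008, 0.024, 0.040). With the infuser hung, pressing takes about 3 to 10 N; holding at the third click takes about 8 N
- infuser: loose steel tea infuser, about 110 g, upright on the worktop. Barrel 40 mm across, 42 mm tall, flat foot 34 mm. Rigid 5 mm wire handle in its own x-z plane: legs at x +-19 mm up to z 84, then sloping together to a peak at z 104 (wire centres). Origin: centre of the underside; z up. Once hung on the bar its origin is 93 mm below the bar's axis and its y lies along the bar
- mug: white mug standing loose on the stand's foot (10 mm above the worktop) under the bar, 84 mm across, 85 mm tall, wall 4 mm, 280 g; rim 95 mm above the worktop. Its handle (its own +y side) points towards the robot or away from the tower, never at the tower. Origin: centre of its underside
- kettle: bystander: pastel pink kettle, 160 mm across, 195 mm tall, spout and handle reach 125 mm from its axis; origin: centre of the underside
- jar: bystander: glass jar with a cork, 72 mm across, 117 mm tall; origin: centre of the underside
- spare_mug: bystander: a second mug like the first, standing on the worktop; origin: centre of the underside
- plate: bystander: melamine side plate, 170 mm across, 16 mm tall; origin: centre of the underside
- loop (a point): point of the infuser at z 63 mm on its axis, the middle of the window under the wire handle; the window is 33 mm wide (infuser's x), z 42 to 84 mm at full width and narrowing above to the peak, open along the infuser's y: the bar goes through here
- grip (a point): centre of the infuser's wooden grip, z 120 mm on its axis: an upright block 16 x 16 mm, z 106 to 134 mm, sides parallel to the infuser's x and y, standing on the peak of the wire handle

How it is judged:
By the outcome, as a careful person would: the job done as asked, in the order asked, and still so for the second after the job is handed in, while the arm keeps its last pose, push and grip.
It also fails if it takes over 61 s, if anything falls off the work surface, if the arm or the gripper's body presses on something with over 40 N, if the wrist force passes 120 N, or if a joint passes its speed limit or range.

## Working session

There is one attempt and no reset: what is moved stays moved. The work goes in short steps, Python scripts to look and compute and a tool call to move; the robot and the scene stay as the last step left them, time stands still between calls to the robot, and variables do not carry over. Pictures are saved under pics/ and viewed, and the job is handed in when it is done.

Besides the shell and the picture viewer there is one more tool, called after "Request:" by a JSON object that holds its "name" and its "arguments". drive_tool: Moves the arm, as the interface text tells. Its arguments: {"type":"object","properties":{"commands":{"type":"array"},"grip":{"type":"number"}},"required":["commands"]}

```bash
mkdir -p pics; ls; cat > h.py <<'E'
import numpy as np,cv2
from cell import env
def cal(n):
    c=env.calibration(n); return np.array(c["intrinsics"],float),np.array(c["rvec"],float).reshape(3),np.array(c["tvec"],float).reshape(3)
def ray(c,px):
    K,r,t=c; R=cv2.Rodrigues(r)[0]; d=R.T@np.linalg.inv(K)@np.array([px[0],px[1],1.]); return -R.T@t,d/np.linalg.norm(d)
def atz(c,px,z):
    o,d=ray(c,px); return o+d*(z-o[2])/d[2]
def proj(c,P):
    K,r,t=c; return cv2.projectPoints(np.array(P,float).reshape(-1,3),r,t,K,None)[0].reshape(-1,2)
def tri(rs):
    A=0;b=0
    for o,d in rs:
        M=np.eye(3)-np.outer(d,d);A=A+M;b=b+M@o
    p=np.linalg.solve(A,b); return p,[np.linalg.norm((np.eye(3)-np.outer(d,d))@(p-o)) for o,d in rs]
def save(n,f):
    im=env.read_camera(n); cv2.imwrite("pics/"+f,im[:,:,::-1]); return im
E
python3 - <<'E'
from h import *
for n in ["scene","top","wrist"]:
    save(n,n+"0.png"); c=cal(n); print(n,c[0].tolist(),ray(c,(280,210)))
s=env.state(); print(s)
C={n:cal(n) for n in ["scene","top"]}
for q in ["pad","bar","seat","infuser","loop","grip","mug","stand"]:
    rs=[]
    for n in C:
        r=env.place_of(q,n)
        print(q,n,[(np.round(x["pixel"]),round(x["conf"],2)) for x in r[:2]])
        if r: rs.append(ray(C[n],r[0]["pixel"]))
    if len(rs)==2: print("   ",tri(rs))
print(env.state()["t"])
E
```

```text
pics
scene [[393.9012492765601, 0.0, 279.003544765844], [0.0, 393.9012492765601, 211.16310419132904], [0.0, 0.0, 1.0]] (array([1151.69528802,   -3.77600635,  842.49763988]), array([-0.62286865,  0.04604287, -0.78097036]))
top [[398.5696260567057, 0.0, 279.5230595776023], [0.0, 398.5696260567057, 207.2265982075889], [0.0, 0.0, 1.0]] (array([ 400.18343514,   20.60947291, 1193.31115399]), array([ 0.17026818,  0.02533588, -0.985072  ]))
wrist [[357.94413393225824, 0.0, 282.36490757811197], [0.0, 357.94413393225824, 217.1344755355349], [0.0, 0.0, 1.0]] (array([ 235.30508838, -584.90996606,  384.96173032]), array([-0.25248244, -0.05793074, -0.96586575]))
{'t': 0.15, 'joints': array([-1.42060569e+00,  4.91425787e-01,  1.55930107e+00,  2.72800591e-05,
        1.09171440e+00, -1.05581332e-01]), 'qvel': array([ 5.97692464e-05, -9.87899153e-04, -2.25289885e-03, -2.00020151e-04,
        7.05928697e-04, -2.01209231e-05]), 'tau': array([ 3.06878741e-03, -6.12894702e+01, -2.58278275e+01,  6.93257782e-02,
        4.73044894e-02, -7.11878010e-05]), 'eef_pos': array([ 158.13343259, -604.48250692,  214
[... 1275 characters left out ...]
64(0.585039103804897), np.float64(0.5850391038047789)])
grip scene [(array([139., 196.]), 0.95), (array([149., 225.]), 0.68)]
grip top [(array([409., 237.]), 0.53)]
    (array([ 504.03621912, -299.30836757,  110.63638073]), [np.float64(1.3713647373539737), np.float64(1.3713647373538125)])
mug scene [(array([278., 242.]), 0.55)]
mug top [(array([286., 216.]), 0.57)]
    (array([586.67335505,  34.25708015,   5.35792613]), [np.float64(0.7290154921783794), np.float64(0.7290154921783897)])
stand scene [(array([313., 234.]), 0.88)]
stand top [(array([256., 221.]), 0.65)]
    (array([573.69222695, 124.6304987 ,  10.71154015]), [np.float64(0.11579595087138068), np.float64(0.11579595087134256)])
0.95
```

View pics/scene0.png

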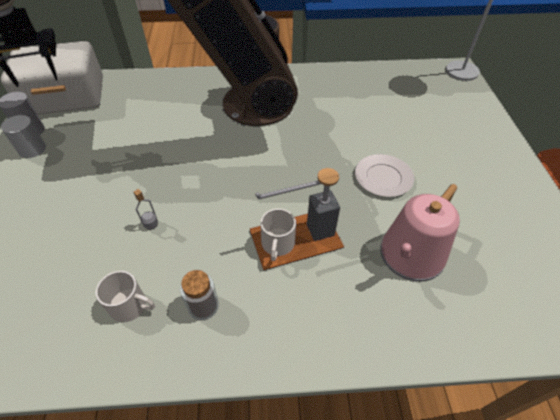

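View pics/top0.png

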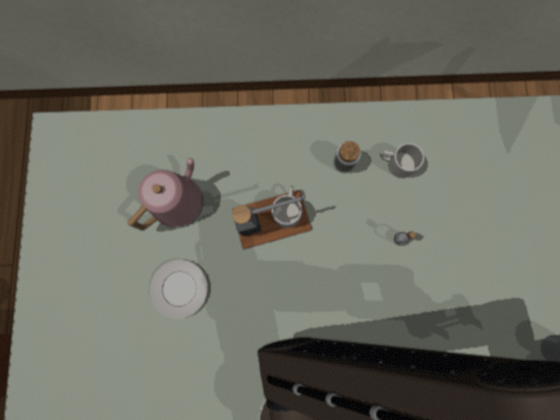

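View pics/wrist0.png

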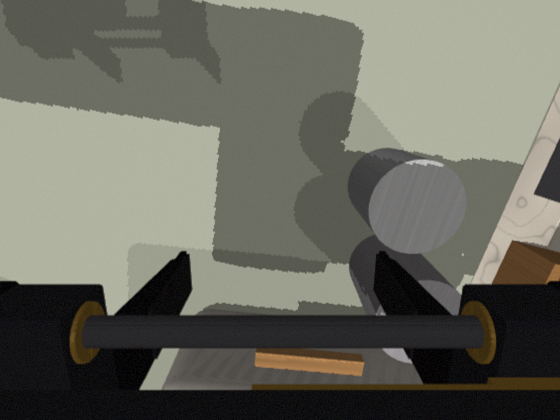

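Request:
{"name": "drive_tool", "arguments": {"commands": [{"dx":26,"dy":21,"dz":10},{"dx":26,"dy":21,"dz":10},{"dx":26,"dy":21,"dz":10},{"dx":26,"dy":21,"dz":10},{"dx":26,"dy":21,"dz":10}]}}

```text
invalid input
```

Request:
{"name": "drive_tool", "arguments": {"commands": [{"dx":26,"dy":21,"dz":10},{"dx":26,"dy":21,"dz":10},{"dx":26,"dy":21,"dz":10},{"dx":26,"dy":21,"dz":10},{"dx":26,"dy":21,"dz":10}]}}

```text
invalid input
```

Request:
{"name": "drive_tool", "arguments": {"commands": [{"dx":26,"dy":20,"dz":10},{"dx":26,"dy":20,"dz":10},{"dx":26,"dy":20,"dz":0},{"dx":26,"dy":20,"dz":0},{"dx":26,"dy":20,"dz":0}]}}

```text
invalid input
```

```bash
cat > m.py <<'E'
from h import *
import sys
def look(f,qs):
    c=cal("wrist"); save("wrist",f)
    C={"wrist":c}
    for q,z in qs:
        r=env.place_of(q,"wrist")
        for x in r[:2]: print(q,np.round(x["pixel"],1),round(x["conf"],2),np.round(atz(c,x["pixel"],z),1))
    return c
E
python3 - <<'E'
from m import *
s=env.state();print(s["t"],s["eef_pos"],s["tcp_rot"],s["opening"])
look("w1.png",[("infuser",0),("loop",63),("grip",120)])
E
```

```text
0.95 [ 158.17020259 -604.67335916  214.67675086] [3.14148269e+00 1.43885289e-05 2.55795317e-01] 1.0026126055199087
```

View pics/w1.png

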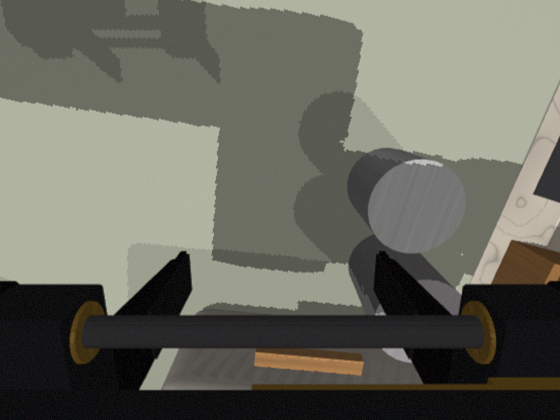

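Request:
{"name": "drive_tool", "arguments": {"commands": [{"dx":26,"dy":21,"dz":10,"yaw":0},{"dx":26,"dy":21,"dz":10,"yaw":0},{"dx":26,"dy":21,"dz":10,"yaw":0},{"dx":26,"dy":21,"dz":10,"yaw":0},{"dx":26,"dy":21,"dz":10,"yaw":0}]}}

```text
t: 1.57
eef_pos: [289.1, -498.6, 265.2]
tcp_rot: [3.141, -0.0, 0.256]
ft_force: [0.4, 0.4, -0.5]
opening: 1.0
```

Request:
{"name": "drive_tool", "arguments": {"commands": [{"dx":26,"dy":21,"dz":10,"yaw":0},{"dx":26,"dy":21,"dz":10,"yaw":0},{"dx":26,"dy":21,"dz":10,"yaw":0},{"dx":26,"dy":21,"dz":10,"yaw":0},{"dx":26,"dy":21,"dz":10,"yaw":0}]}}

```text
t: 1.98
eef_pos: [419.2, -393.4, 315.3]
tcp_rot: [3.141, -0.0, 0.256]
ft_force: [0.5, -0.2, 0.3]
opening: 0.998
```

Request:
{"name": "drive_tool", "arguments": {"commands": [{"dx":26,"dy":20,"dz":10,"yaw":0},{"dx":26,"dy":20,"dz":0,"yaw":0},{"dx":26,"dy":20,"dz":0,"yaw":0},{"dx":26,"dy":20,"dz":0,"yaw":0},{"dx":26,"dy":20,"dz":0,"yaw":0}]}}

```text
t: 2.4
eef_pos: [549.3, -293.4, 324.8]
tcp_rot: [3.141, -0.0, 0.256]
ft_force: [0.2, -0.2, 0.2]
opening: 0.998
```

```bash
python3 - <<'E'
from m import *
s=env.state();print(s["t"],s["eef_pos"],s["tcp_rot"],s["opening"])
look("w2.png",[("infuser",0),("loop",63),("grip",120)])
E
```

```text
2.4 [ 549.28973525 -293.4095272   324.81743513] [ 3.14131650e+00 -1.51341915e-04  2.55809871e-01] 0.9984548202720044
infuser [280.5 199.3] 0.72 [ 512.4 -300.6    0. ]
loop [281.2 209.1] 0.86 [ 515.  -301.2   63. ]
loop [277.4 221.6] 0.47 [ 498.  -300.7   63. ]
grip [276.6 224.5] 0.75 [ 511.4 -297.1  120. ]
```

View pics/w2.png

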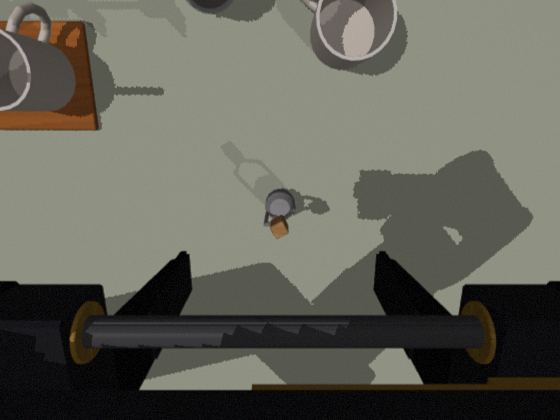

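Infuser at about (280,205), block at (279,228). Zooming in to find its yaw; the bottom of the picture is toward −x.

```bash
python3 - <<'E'
from m import *
im=cv2.imread("pics/w2.png")
c=cal("wrist")
cr=im[170:260,230:340]; cr=cv2.resize(cr,None,fx=7,fy=6.5,interpolation=cv2.INTER_CUBIC)
cr=cv2.resize(im[175:255,230:330],None,fx=7,fy=7,interpolation=cv2.INTER_CUBIC)
cv2.imwrite("pics/z2.png",cr)
E
```

```text
(no output)
```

View pics/z2.png

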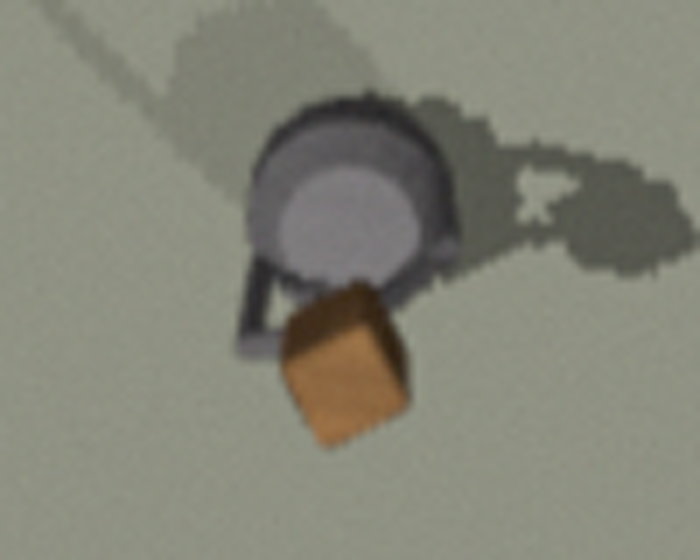

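```bash
python3 - <<'E'
from m import *
from scipy.optimize import least_squares
c=cal("wrist")
f=lambda p:((p[0]-3)/7+230,(p[1]-3)/7+175)
P=[atz(c,f(p),134) for p in [(330,447),(410,403),(365,325),(283,365)]]
print(np.round(P,1)); P=np.array(P)
e=P[1]-P[0]; print("edge yaw",np.degrees(np.arctan2(e[1],e[0])),np.linalg.norm(e)); e=P[0]-P[3]; print(np.degrees(np.arctan2(e[1],e[0])),np.linalg.norm(e)); print(P.mean(0))
L=[atz(c,f(p),84) for p in [(247,340),(447,245)]]; print(np.round(L,1)); e=L[0]-L[1]; print(np.degrees(np.arctan2(e[1],e[0])),np.linalg.norm(e),np.mean(L,0))
# model overlay
im=cv2.imread("pics/w2.png"); 
for yaw in [0]: pass
s=env.state(); print(s["tcp_rot"])
R=cv2.Rodrigues(c[1])[0]; print("img right in world",R[0],"img down",R[1])
E
```

```text
[[ 499.8 -301.   134. ]
 [ 509.8 -310.9  134. ]
 [ 520.  -301.2  134. ]
 [ 510.7 -290.8  134. ]]
edge yaw -45.06704157197375 14.09280798232469
-137.02491820000597 14.909471072874952
[ 510.06043608 -300.97251756  134.        ]
[[ 497.6 -286.    84. ]
 [ 522.6 -314.8   84. ]]
131.0383710128646 38.129425918713366 [ 510.10118304 -300.38376572   84.        ]
[-3.14146091e+00  4.69607944e-04  2.57484037e-01]
img right in world [ 2.54699596e-01 -9.67020017e-01 -6.34389147e-04] img down [-0.92866034 -0.24477902  0.27869914]
```

Request:
{"name": "drive_tool", "arguments": {"commands": [{"dx":-7.8,"dy":-1.5,"dz":-25,"yaw":5.8},{"dx":-7.8,"dy":-1.5,"dz":-25,"yaw":5.8},{"dx":-7.8,"dy":-1.5,"dz":-25,"yaw":5.8},{"dx":-7.8,"dy":-1.5,"dz":-25,"yaw":5.8},{"dx":-8,"dy":-1.3,"dz":-25,"yaw":5.6}]}}

```text
t: 3.02
eef_pos: [507.5, -303.0, 198.9]
tcp_rot: [3.141, 0.0, 0.762]
ft_force: [-0.6, -1.1, -0.8]
opening: 0.998
```

```bash
python3 - <<'E'
from m import *
s=env.state();print(s["t"],s["eef_pos"],s["tcp_rot"],s["opening"])
look("w3.png",[("infuser",0),("loop",63),("grip",120)])
E
```

```text
3.0167 [ 507.49139653 -302.96313112  198.91683804] [3.14090024e+00 9.41846479e-05 7.62024891e-01] 0.9981765784526544
infuser [279.8 186.3] 0.57 [ 510.6 -297.6    0. ]
loop [283.6 204.1] 0.65 [ 510.6 -302.7   63. ]
grip [280.3 219.3] 0.7 [ 510.9 -298.8  120. ]
```

View pics/w3.png

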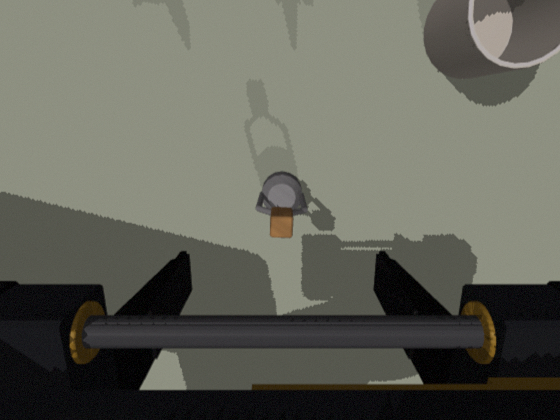

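```bash
python3 - <<'E'
import cv2
im=cv2.imread("pics/w3.png"); cv2.imwrite("pics/z3.png",cv2.resize(im[165:245,235:335],None,fx=7,fy=7,interpolation=cv2.INTER_CUBIC))
from m import *
print(env.state()["eef_pos"])
E
```

```text
[ 508.77844013 -302.92054043  200.57753782]
```

View pics/z3.png

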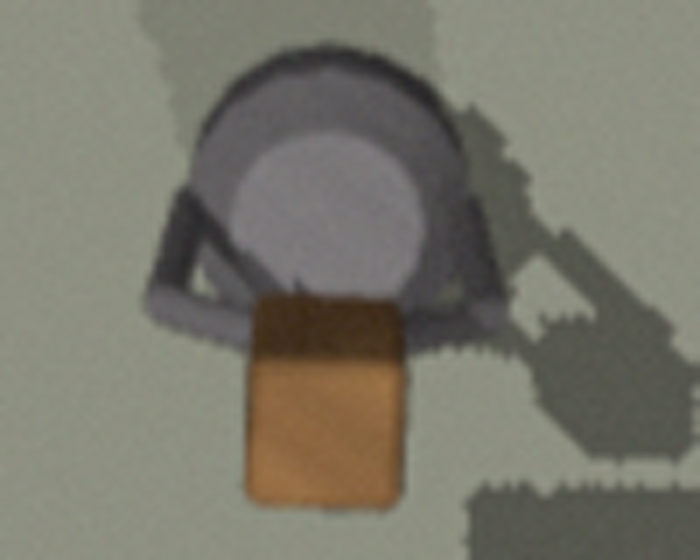

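```bash
python3 - <<'E'
from m import *
c=cal("wrist")
f=lambda p:((p[0]-3)/7+235,(p[1]-3)/7+165)
P=np.array([atz(c,f(p),134) for p in [(250,362),(404,362),(401,510),(247,506)]])
print(np.round(P,1),P.mean(0))
for a,b in [(0,1),(3,2),(3,0),(2,1)]:
    e=P[b]-P[a]; print(np.degrees(np.arctan2(e[1],e[0])),np.linalg.norm(e))
L=np.array([atz(c,f(p),84) for p in [(155,305),(495,313)]]); e=L[1]-L[0]; print(np.degrees(np.arctan2(e[1],e[0])),np.linalg.norm(e),L.mean(0))
print(env.state()["eef_pos"],env.state()["tcp_rot"])
E
```

```text
[[ 511.8 -289.7  134. ]
 [ 522.2 -300.8  134. ]
 [ 510.8 -311.2  134. ]
 [ 500.6 -299.7  134. ]] [ 511.35125052 -300.37708315  134.        ]
-46.83297833781141 15.17647676980939
-48.41023112017937 15.442142795954567
41.49496299051249 15.019368630483461
42.50483005404873 15.439046172372885
-48.22575477672868 40.32936086020729 [ 511.08134746 -300.37732608   84.        ]
[ 508.77844013 -302.92054043  200.57753782] [ 3.14114759e+00 -3.31081792e-05  7.53572542e-01]
```

Request:
{"name": "drive_tool", "arguments": {"commands": [{"dx":2,"dy":1.6,"dz":-20,"yaw":-0.8},{"dx":0,"dy":0,"dz":-30,"yaw":0},{"dx":0,"dy":0,"dz":-30,"yaw":0},{"dx":0,"dy":0,"dz":-15,"yaw":0},{"dx":0,"dy":0,"dz":0,"yaw":0}]}}

```text
t: 3.63
eef_pos: [510.8, -300.3, 103.4]
tcp_rot: [-3.139, 0.0, 0.742]
ft_force: [-0.4, 0.3, 0.3]
opening: 1.0
```

Request:
{"name": "drive_tool", "arguments": {"commands": [{"dx":0,"dy":0,"dz":0,"yaw":0},{"dx":0,"dy":0,"dz":0,"yaw":0},{"dx":0,"dy":0,"dz":0,"yaw":0},{"dx":0,"dy":0,"dz":0,"yaw":0},{"dx":0,"dy":0,"dz":0,"yaw":0}], "grip": 0}}

```text
t: 4.05
eef_pos: [511.3, -300.6, 105.7]
tcp_rot: [3.14, -0.0, 0.744]
ft_force: [0.6, -0.1, 0.2]
opening: 0.707
```

Request:
{"name": "drive_tool", "arguments": {"commands": [{"dx":0,"dy":0,"dz":0,"yaw":0},{"dx":0,"dy":0,"dz":0,"yaw":0},{"dx":0,"dy":0,"dz":0,"yaw":0},{"dx":0,"dy":0,"dz":0,"yaw":0},{"dx":0,"dy":0,"dz":0,"yaw":0}]}}

```text
t: 4.47
eef_pos: [511.0, -300.4, 104.6]
tcp_rot: [3.142, 0.0, 0.744]
ft_force: [0.3, 0.2, 0.4]
opening: 0.356
```

```bash
python3 - <<'E'
from m import *
s=env.state();print(s["t"],s["eef_pos"],s["tcp_rot"],s["opening"],s["ft_force"])
save("wrist","w4.png")
E
```

```text
4.4667 [ 510.95797701 -300.37710261  104.63028793] [3.14157551e+00 3.35487905e-05 7.44492235e-01] 0.3562627412070438 [0.25891415 0.16993495 0.37479316]
```

View pics/w4.png

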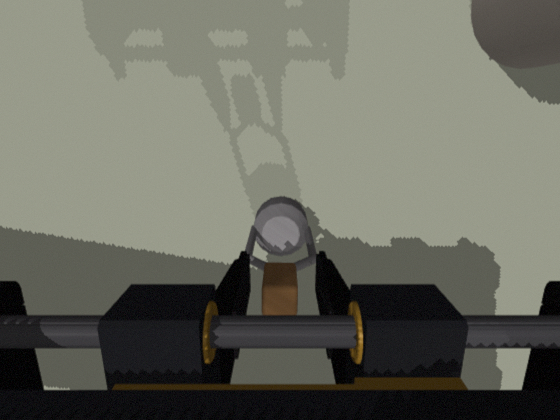

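The block at (281,290) is centred between the fingers. I keep closing.

Request:
{"name": "drive_tool", "arguments": {"commands": [{"dx":0,"dy":0,"dz":0,"yaw":0},{"dx":0,"dy":0,"dz":0,"yaw":0},{"dx":0,"dy":0,"dz":0,"yaw":0},{"dx":0,"dy":0,"dz":0,"yaw":0},{"dx":0,"dy":0,"dz":0,"yaw":0}]}}

```text
t: 4.93
eef_pos: [510.9, -300.3, 104.6]
tcp_rot: [-3.141, 0.0, 0.744]
ft_force: [0.3, -0.8, -1.4]
opening: 0.166
```

```bash
python3 - <<'E'
from m import *
s=env.state();print(s["t"],s["eef_pos"],s["tcp_rot"],s["opening"],s["ft_force"])
# stand geometry from fixed cameras
C={n:cal(n) for n in ["scene","top"]}
for n in C: save(n,n+"1.png")
for n,z in [("top",0),("scene",0)]:
    im=cv2.imread("pics/%s0.png"%n)
    b=(235,140) if n=="scene" else (220,170)
    cv2.imwrite("pics/z_%s.png"%n,cv2.resize(im[b[1]:b[1]+140,b[0]:b[0]+130] if n=="scene" else im[b[1]:b[1]+90,b[0]:b[0]+125],None,fx=4 if n=="scene" else 6,fy=4 if n=="scene" else 6,interpolation=cv2.INTER_CUBIC))
    m=env.trace("pad",n)
    for x in m[:1]:
        M=x["pixels"]; ys,xs=np.nonzero(M); print(n,x["conf"],x["pixel"],M.sum(),xs.min(),xs.max(),ys.min(),ys.max())
    for q in ["jar","spare_mug","kettle"]:
        r=env.place_of(q,n); 
        if r: print(n,q,r[0]["conf"],atz(C[n],r[0]["pixel"],0))
E
```

```text
4.9333 [ 510.89768687 -300.33982111  104.55798859] [-3.14145330e+00  7.36586394e-05  7.44454762e-01] 0.16564816868776736 [ 0.33532168 -0.81252323 -1.38411823]
top 0.72 [248.1, 210.5] 588 231 306 195 223
top jar 0.61 [ 746.55115556 -143.47646734    0.        ]
top spare_mug 0.87 [ 741.22878256 -333.74815547    0.        ]
top kettle 0.87 [640.1907632  369.67368242   0.        ]
scene 0.72 [323.4, 182.5] 623 258 338 169 200
scene jar 0.87 [ 753.48152396 -147.39282834    0.        ]
scene spare_mug 0.82 [ 735.62982288 -321.4639597     0.        ]
scene kettle 0.69 [641.46221672 364.20335609   0.        ]
```

View pics/z_top.png

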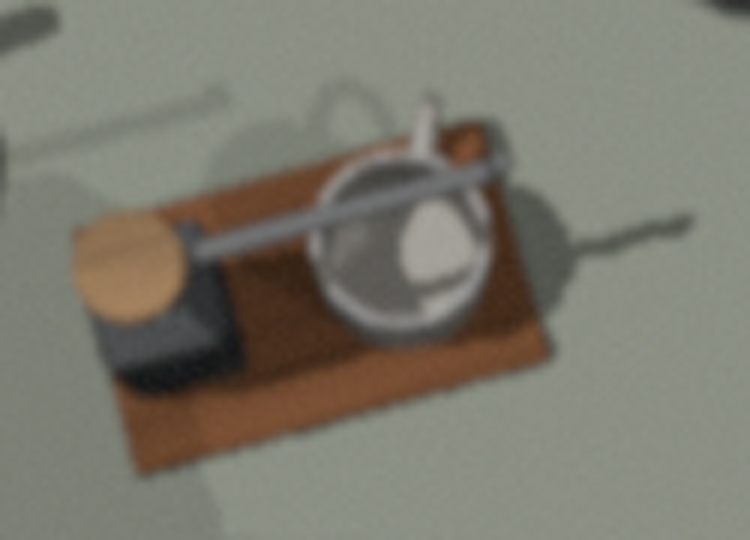

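View pics/z_scene.png

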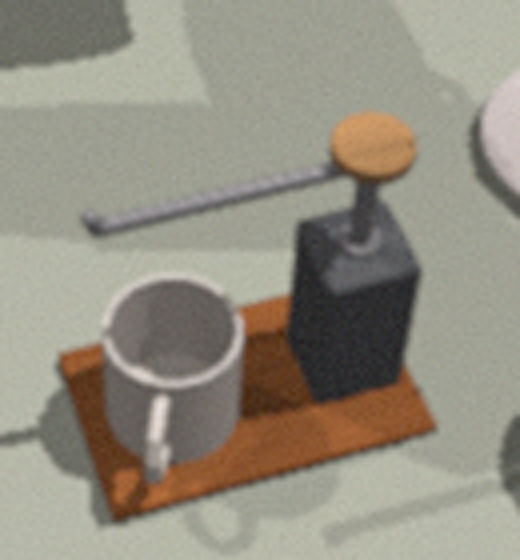

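```bash
python3 - <<'E'
from m import *
from scipy.optimize import least_squares
C={n:cal(n) for n in ["scene","top"]}
ft=lambda p:np.array([(p[0]-2.5)/6+220,(p[1]-2.5)/6+170]); fs=lambda p:np.array([(p[0]-1.5)/4+235,(p[1]-1.5)/4+140])
# foot corners z10: (stand frame) far=+x
obsT=[((65,60,10),(75,232)),((65,-155,10),(485,122)),((-65,-155,10),(552,353)),((-65,60,10),(138,470))]
obsS=[((65,60,10),(437,427)),((65,-155,10),(113,512)),((-65,-155,10),(62,355)),]
padT=(131,266);padS=(373,146)
pt=[("top",P,ft(p)) for P,p in obsT]+[("scene",P,fs(p)) for P,p in obsS]
w=[1]*len(pt)
tipT=(503,160); tipS=(93,222)
pt+= [("top",(0,20,216),ft(padT)),("scene",(0,20,216),fs(padS)),("top",(0,20-163,210),ft(tipT)),("scene",(0,20-163,210),fs(tipS))]
def T(q,P):
    c,s=np.cos(q[2]),np.sin(q[2]); return np.array([q[0]+c*P[0]-s*P[1],q[1]+s*P[0]+c*P[1],P[2]])
def res(q): return np.concatenate([proj(C[n],T(q,P))[0]-p for n,P,p in pt])
r=least_squares(res,[573,124,.26],x_scale=[10,10,.1],loss="soft_l1"); q=r.x
print(q,np.degrees(q[2]));print(np.round(res(q).reshape(-1,2),1))
for nm,P in [("pad",(0,20,216)),("seat",(0,-95,200)),("tip",(0,-147,205))]: print(nm,T(q,P))
print("tri pad",tri([ray(C["top"],ft(padT)),ray(C["scene"],fs(padS))]))
print("tri tip",tri([ray(C["top"],ft(tipT)),ray(C["scene"],fs(tipS))]))
# bar line at z=200(axis) in each camera
for n,f,a,b in [("top",ft,(205,250),(460,178)),("scene",fs,(325,177),(130,219))]:
    A=atz(C[n],f(a),203);B=atz(C[n],f(b),203);e=B-A; print(n,A,B,np.degrees(np.arctan2(e[0],-e[1])))
E
```

```text
[5.67558812e+02 1.24598594e+02 2.51273601e-01] 14.396916863897404
[[-0.9 -0.5]
 [-1.  -1.3]
 [-0.   1.1]
 [-0.6  1.3]
 [ 0.3  0.1]
 [-0.4  2. ]
 [-2.  -0.2]
 [-0.7 -0.3]
 [-0.1 -0.5]
 [ 0.1  0.2]
 [-1.6 -0.2]]
pad [562.58605666 143.97052489 216.        ]
seat [591.17939981  32.58192256 200.        ]
tip [604.10856367 -17.78509762 205.        ]
tri pad (array([562.29052163, 143.4225357 , 214.16605748]), [np.float64(1.0559440876577844), np.float64(1.055944087657749)])
tri tip (array([603.69160078, -12.18599809, 209.7298971 ]), [np.float64(1.6163703392067665), np.float64(1.6163703392067608)])
top [569.98125929 112.46500016 203.        ] [597.82741482   4.32410249 203.        ] 14.439902700838172
scene [573.35663723 117.48160018 203.        ] [597.06840628   9.23646755 203.        ] 12.355829826917246
```

Request:
{"name": "drive_tool", "arguments": {"commands": [{"dx":0,"dy":0,"dz":15,"yaw":0},{"dx":0,"dy":0,"dz":30,"yaw":0},{"dx":0,"dy":0,"dz":35,"yaw":0},{"dx":0,"dy":0,"dz":35,"yaw":0},{"dx":0,"dy":0,"dz":15,"yaw":0}]}}

```text
t: 5.85
eef_pos: [511.8, -300.9, 239.2]
tcp_rot: [3.136, -0.001, 0.745]
ft_force: [0.1, -0.5, -1.2]
opening: 0.162
```

Request:
{"name": "drive_tool", "arguments": {"commands": [{"dx":11,"dy":21.7,"dz":2,"yaw":6.2},{"dx":11,"dy":21.7,"dz":2,"yaw":6.2},{"dx":11,"dy":21.7,"dz":2,"yaw":6.2},{"dx":11,"dy":21.7,"dz":2,"yaw":6.2},{"dx":11,"dy":21.7,"dz":2,"yaw":6.2}]}}

```text
t: 6.27
eef_pos: [566.3, -190.8, 244.8]
tcp_rot: [3.141, 0.0, 1.291]
ft_force: [-0.5, -0.2, -1.7]
opening: 0.167
```

Request:
{"name": "drive_tool", "arguments": {"commands": [{"dx":11,"dy":21.7,"dz":0,"yaw":6.2},{"dx":11,"dy":21.7,"dz":0,"yaw":6.2},{"dx":11,"dy":21.7,"dz":0,"yaw":6.2},{"dx":11,"dy":21.7,"dz":0,"yaw":6.2},{"dx":11,"dy":21.2,"dz":0,"yaw":6}]}}

```text
t: 6.68
eef_pos: [621.3, -82.6, 244.6]
tcp_rot: [3.142, -0.0, 1.829]
ft_force: [0.0, -0.3, -1.0]
opening: 0.166
```

Request:
{"name": "drive_tool", "arguments": {"commands": [{"dx":0,"dy":0,"dz":0,"yaw":0},{"dx":0,"dy":0,"dz":0,"yaw":0}]}}

```text
t: 6.85
eef_pos: [621.1, -83.0, 244.4]
tcp_rot: [-3.141, -0.0, 1.824]
ft_force: [-0.7, 0.5, -1.4]
opening: 0.169
```

```bash
python3 - <<'E'
from m import *
s=env.state();print(s["t"],s["eef_pos"],s["tcp_rot"],s["opening"],s["ft_force"])
c=look("w5.png",[("seat",200),("bar",200),("pad",216),("mug",10),("loop",203)])
for n in ["scene","top"]:
    im=save(n,n+"5.png")
    b=(190,110) if n=="scene" else (220,140)
    cv2.imwrite("pics/z5_%s.png"%n,cv2.resize(im[b[1]:b[1]+150,b[0]:b[0]+190,::-1],None,fx=4,fy=4,interpolation=cv2.INTER_CUBIC))
E
```

```text
6.85 [621.07670926 -82.95067582 244.40018183] [-3.14127410e+00 -1.01048654e-04  1.82395404e+00] 0.1694804565919274 [-0.73491064  0.4912337  -1.40623369]
seat [279.8  36.3] 0.74 [590.9  31.9 200. ]
mug [282.9  71.5] 0.57 [592.5  34.3  10. ]
loop [285.2 245.3] 0.71 [624.1 -83.9 203. ]
```

View pics/w5.png

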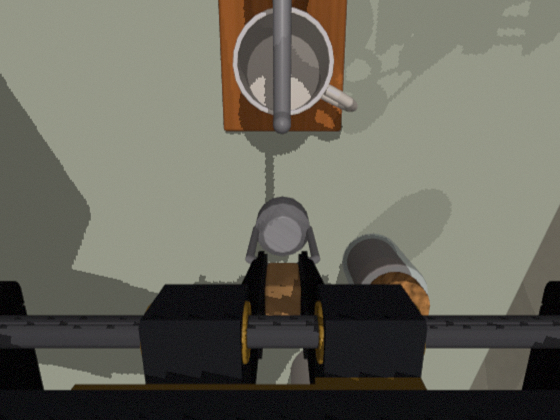

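View pics/z5_scene.png

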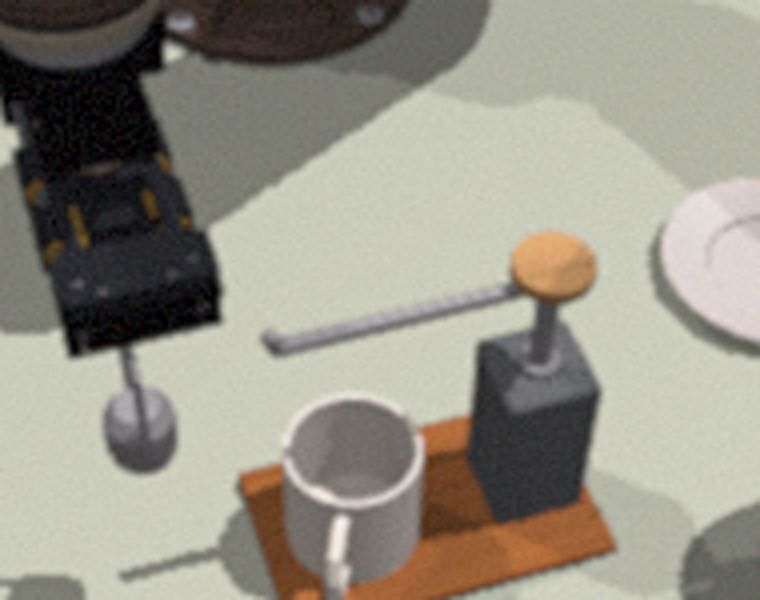

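View pics/z5_top.png

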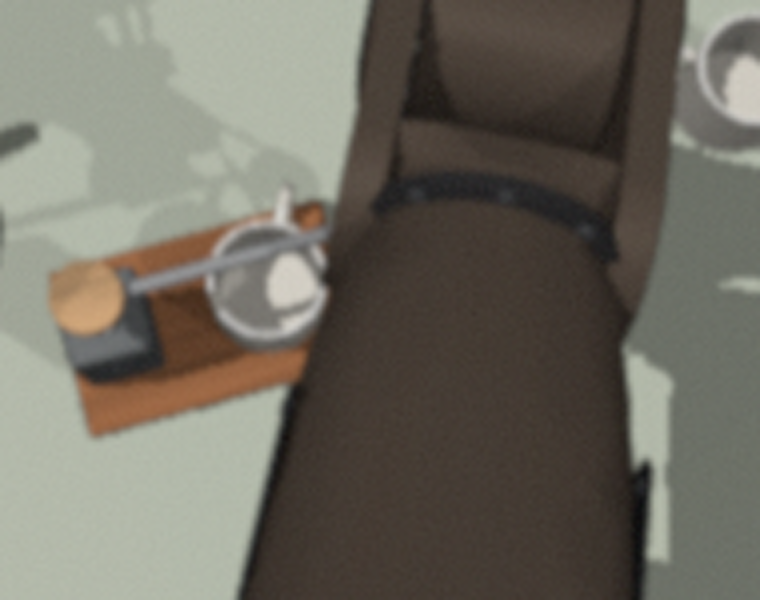

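Request:
{"name": "drive_tool", "arguments": {"commands": [{"dx":-3.75,"dy":14.5,"dz":0,"yaw":0},{"dx":-3.75,"dy":14.5,"dz":0,"yaw":0},{"dx":-3.75,"dy":14.5,"dz":0,"yaw":0},{"dx":-3.75,"dy":14.5,"dz":0,"yaw":0},{"dx":0,"dy":0,"dz":0,"yaw":0}]}}

```text
t: 7.67
eef_pos: [605.1, -22.5, 245.0]
tcp_rot: [3.141, -0.001, 1.826]
ft_force: [0.5, -0.2, -1.7]
opening: 0.167
```

```bash
python3 - <<'E'
from m import *
s=env.state();print(s["t"],s["eef_pos"],s["tcp_rot"],s["opening"],s["ft_force"])
c=look("w6.png",[("seat",200)])
im=save("scene","s6.png"); b=(190,110)
cv2.imwrite("pics/z6_scene.png",cv2.resize(im[b[1]:b[1]+150,b[0]:b[0]+190,::-1],None,fx=4,fy=4,interpolation=cv2.INTER_CUBIC))
E
```

```text
7.6667 [605.05277038 -22.5473134  244.97194752] [ 3.14146167e+00 -5.72040479e-04  1.82556457e+00] 0.16744219053093265 [ 0.54559763 -0.235953   -1.65360084]
seat [281.6 152.6] 0.74 [591.4  31.7 200. ]
```

View pics/w6.png

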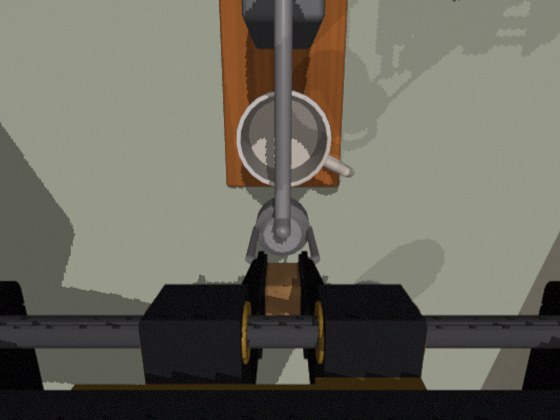

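View pics/z6_scene.png

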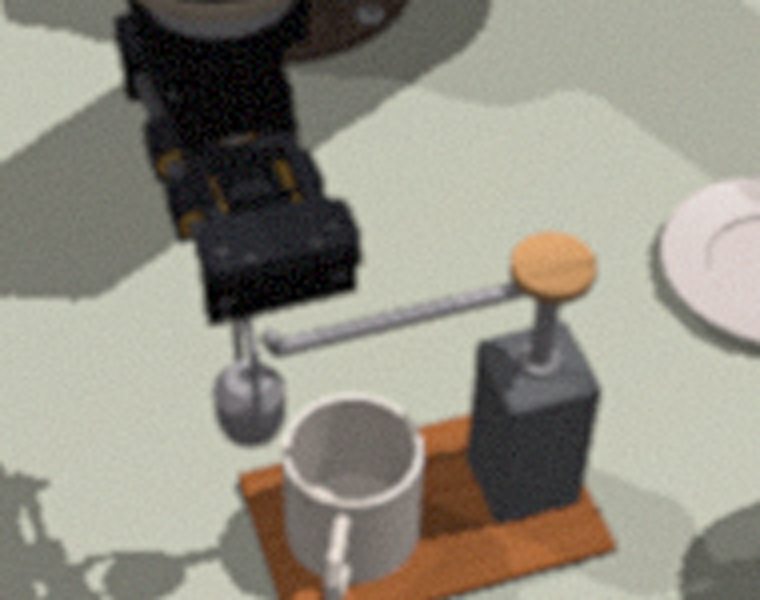

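Request:
{"name": "drive_tool", "arguments": {"commands": [{"dx":-3.5,"dy":13.7,"dz":0,"yaw":0},{"dx":-3.5,"dy":13.7,"dz":0,"yaw":0},{"dx":-3.5,"dy":13.7,"dz":0,"yaw":0},{"dx":-3.5,"dy":13.7,"dz":0,"yaw":0},{"dx":0,"dy":0,"dz":0,"yaw":0}]}}

```text
t: 8.23
eef_pos: [591.1, 31.7, 244.8]
tcp_rot: [3.142, -0.001, 1.825]
ft_force: [-0.0, -0.4, -1.8]
opening: 0.163
```

```bash
python3 - <<'E'
from m import *
s=env.state();print(s["t"],s["eef_pos"],s["tcp_rot"],s["opening"],s["ft_force"])
c=look("w7.png",[("pad",216)])
im=save("scene","s7.png"); b=(190,110)
cv2.imwrite("pics/z7_scene.png",cv2.resize(im[b[1]:b[1]+150,b[0]:b[0]+190,::-1],None,fx=4,fy=4,interpolation=cv2.INTER_CUBIC))
print(env.state()["eef_pos"])
E
```

```text
8.2333 [591.13392597  31.73913318 244.80734266] [ 3.14157923e+00 -5.45975359e-04  1.82505450e+00] 0.16328926966820453 [-0.02661819 -0.38443972 -1.84548556]
pad [281.5  35.3] 0.64 [562.3 144.5 216. ]
[591.98761132  29.30489469 244.76913713]
```

View pics/w7.png

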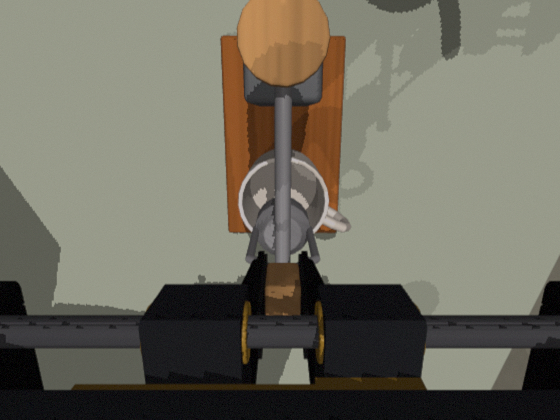

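View pics/z7_scene.png

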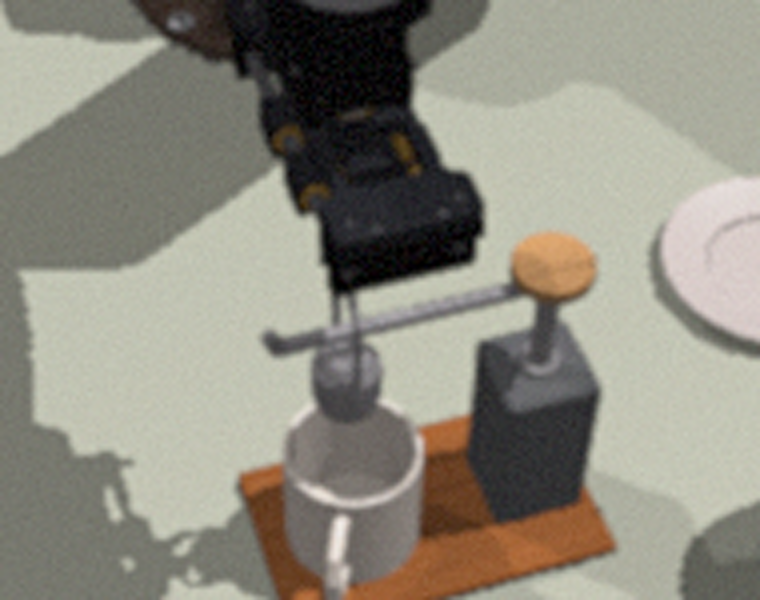

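Request:
{"name": "drive_tool", "arguments": {"commands": [{"dx":-0.8,"dy":2.9,"dz":-8,"yaw":0},{"dx":0,"dy":0,"dz":-10,"yaw":0},{"dx":0,"dy":0,"dz":-8,"yaw":0},{"dx":0,"dy":0,"dz":-3,"yaw":0},{"dx":0,"dy":0,"dz":0,"yaw":0}]}}

```text
t: 8.8
eef_pos: [590.8, 31.6, 214.2]
tcp_rot: [-3.14, -0.001, 1.823]
ft_force: [0.5, -0.4, -0.9]
opening: 0.165
```

Request:
{"name": "drive_tool", "arguments": {"commands": [{"dx":0,"dy":0,"dz":-1,"yaw":0},{"dx":0,"dy":0,"dz":0,"yaw":0},{"dx":0,"dy":0,"dz":0,"yaw":0}]}}

```text
t: 9.05
eef_pos: [591.3, 31.8, 214.9]
tcp_rot: [3.141, 0.0, 1.823]
ft_force: [-0.7, -0.9, -0.9]
opening: 0.165
```

Request:
{"name": "drive_tool", "arguments": {"commands": [{"dx":0,"dy":0,"dz":-1,"yaw":0},{"dx":0,"dy":0,"dz":0,"yaw":0},{"dx":0,"dy":0,"dz":0,"yaw":0}]}}

```text
t: 9.3
eef_pos: [591.2, 31.8, 213.8]
tcp_rot: [3.141, 0.0, 1.823]
ft_force: [-0.6, 0.4, -1.1]
opening: 0.164
```

Request:
{"name": "drive_tool", "arguments": {"commands": [{"dx":0,"dy":0,"dz":-1,"yaw":0},{"dx":0,"dy":0,"dz":0,"yaw":0},{"dx":0,"dy":0,"dz":0,"yaw":0}]}}

```text
t: 9.55
eef_pos: [591.1, 31.8, 212.6]
tcp_rot: [3.142, 0.0, 1.823]
ft_force: [-0.1, -0.2, -2.0]
opening: 0.17
```

Request:
{"name": "drive_tool", "arguments": {"commands": [{"dx":0,"dy":0,"dz":-1,"yaw":0},{"dx":0,"dy":0,"dz":0,"yaw":0},{"dx":0,"dy":0,"dz":0,"yaw":0}]}}

```text
t: 9.8
eef_pos: [591.1, 31.8, 211.6]
tcp_rot: [-3.142, -0.0, 1.823]
ft_force: [0.4, 0.2, -1.5]
opening: 0.166
```

```bash
python3 - <<'E'
from m import *
s=env.state();print(s["t"],s["eef_pos"],s["tcp_rot"],s["opening"],s["ft_force"])
save("wrist","w8.png")
im=save("scene","s8.png"); b=(220,120)
cv2.imwrite("pics/z8_scene.png",cv2.resize(im[b[1]:b[1]+120,b[0]:b[0]+150,::-1],None,fx=5,fy=5,interpolation=cv2.INTER_CUBIC))
E
```

```text
9.8 [591.11960624  31.83446653 211.5774187 ] [-3.14150742e+00 -7.56764005e-05  1.82308446e+00] 0.16627191843691944 [ 0.40176646  0.17744778 -1.53081662]
```

View pics/z8_scene.png

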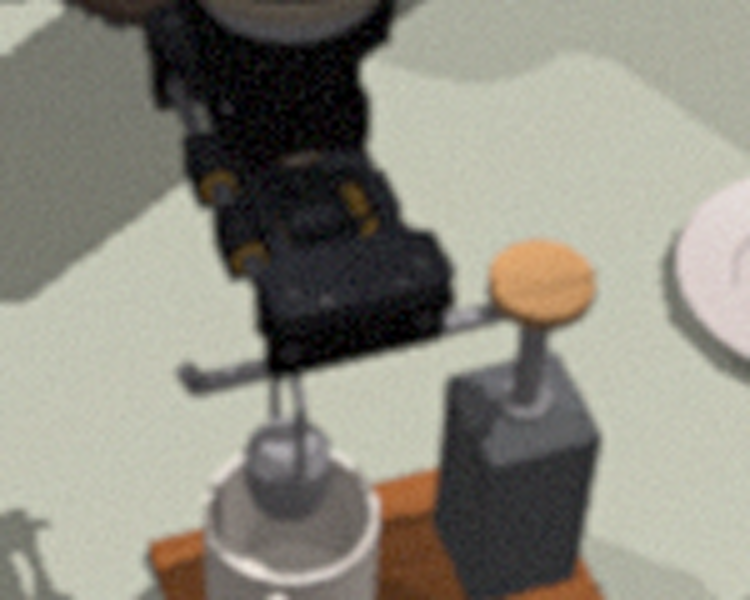

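View pics/w8.png

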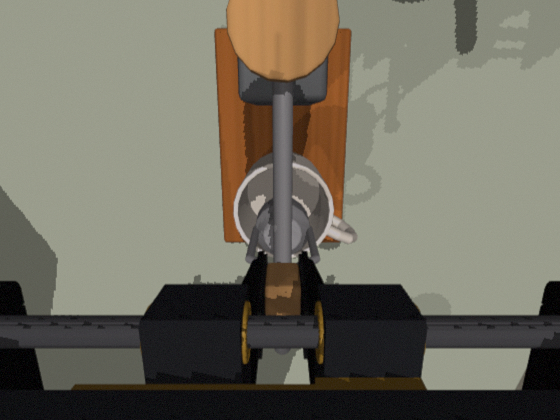

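Request:
{"name": "drive_tool", "arguments": {"commands": [{"dx":0,"dy":0,"dz":-1,"yaw":0},{"dx":0,"dy":0,"dz":0,"yaw":0},{"dx":0,"dy":0,"dz":0,"yaw":0}]}}

```text
t: 10.15
eef_pos: [591.2, 31.8, 210.9]
tcp_rot: [3.141, 0.0, 1.823]
ft_force: [-0.8, 0.1, 2.7]
opening: 0.163
```

Request:
{"name": "drive_tool", "arguments": {"commands": [{"dx":0,"dy":0,"dz":-1,"yaw":0},{"dx":0,"dy":0,"dz":0,"yaw":0},{"dx":0,"dy":0,"dz":0,"yaw":0}]}}

```text
t: 10.4
eef_pos: [591.2, 31.8, 209.9]
tcp_rot: [3.141, 0.0, 1.823]
ft_force: [-1.2, -0.6, 4.3]
opening: 0.168
```

Request:
{"name": "drive_tool", "arguments": {"commands": [{"dx":0,"dy":0,"dz":1.2,"yaw":0},{"dx":0,"dy":0,"dz":0,"yaw":0},{"dx":0,"dy":0,"dz":0,"yaw":0}]}}

```text
t: 10.65
eef_pos: [591.2, 31.8, 210.8]
tcp_rot: [3.141, 0.0, 1.823]
ft_force: [-0.3, 0.4, 3.2]
opening: 0.166
```

Request:
{"name": "drive_tool", "arguments": {"commands": [{"dx":0,"dy":0,"dz":0,"yaw":0},{"dx":0,"dy":0,"dz":0,"yaw":0},{"dx":0,"dy":0,"dz":0,"yaw":0},{"dx":0,"dy":0,"dz":0,"yaw":0},{"dx":0,"dy":0,"dz":0,"yaw":0}], "grip": 0.5}}

```text
t: 11.07
eef_pos: [591.1, 31.8, 210.8]
tcp_rot: [-3.142, -0.0, 1.823]
ft_force: [0.8, 0.6, -0.4]
opening: 0.456
```

```bash
python3 - <<'E'
from m import *
s=env.state();print(s["t"],s["eef_pos"],s["tcp_rot"],s["opening"],s["ft_force"])
save("wrist","w9.png")
E
```

```text
11.0667 [591.14898288  31.82967062 210.75447379] [-3.14154299e+00 -4.92710565e-05  1.82310954e+00] 0.45563521531265444 [ 0.75042201  0.63105844 -0.36059185]
```

View pics/w9.png

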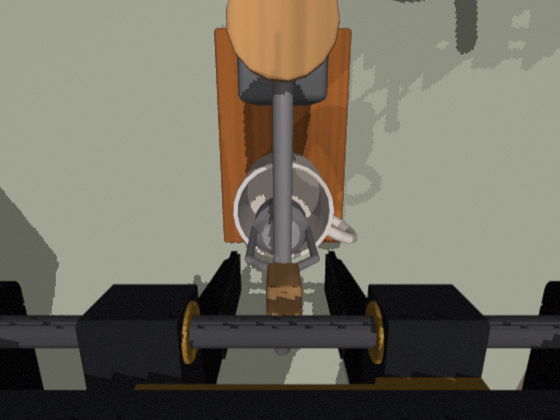

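Request:
{"name": "drive_tool", "arguments": {"commands": [{"dx":0,"dy":0,"dz":5,"yaw":0},{"dx":0,"dy":0,"dz":13,"yaw":0},{"dx":0,"dy":0,"dz":18,"yaw":0},{"dx":0,"dy":0,"dz":20,"yaw":0},{"dx":0,"dy":0,"dz":4,"yaw":0}]}}

```text
t: 11.53
eef_pos: [592.1, 31.8, 274.2]
tcp_rot: [3.137, 0.001, 1.823]
ft_force: [-0.5, -0.1, 0.6]
opening: 0.496
```

Request:
{"name": "drive_tool", "arguments": {"commands": [{"dx":-5.7,"dy":22.4,"dz":0,"yaw":0},{"dx":-5.7,"dy":22.4,"dz":0,"yaw":0},{"dx":-5.7,"dy":22.4,"dz":0,"yaw":0},{"dx":-5.7,"dy":22.4,"dz":0,"yaw":0},{"dx":-5.7,"dy":22.4,"dz":0,"yaw":0}]}}

```text
t: 11.95
eef_pos: [562.2, 144.8, 270.5]
tcp_rot: [-3.141, -0.0, 1.823]
ft_force: [-0.3, -0.1, -0.9]
opening: 0.505
```

Request:
{"name": "drive_tool", "arguments": {"commands": [{"dx":0,"dy":0,"dz":0,"yaw":0},{"dx":0,"dy":0,"dz":0,"yaw":0},{"dx":0,"dy":0,"dz":0,"yaw":0},{"dx":0,"dy":0,"dz":0,"yaw":0},{"dx":0,"dy":0,"dz":0,"yaw":0}], "grip": 0}}

```text
t: 12.37
eef_pos: [562.9, 143.0, 270.7]
tcp_rot: [-3.142, 0.0, 1.822]
ft_force: [-0.2, -0.4, -0.6]
opening: 0.204
```

Request:
{"name": "drive_tool", "arguments": {"commands": [{"dx":0,"dy":0,"dz":0,"yaw":0},{"dx":0,"dy":0,"dz":0,"yaw":0},{"dx":0,"dy":0,"dz":0,"yaw":0},{"dx":0,"dy":0,"dz":0,"yaw":0},{"dx":0,"dy":0,"dz":0,"yaw":0}]}}

```text
t: 12.78
eef_pos: [562.7, 143.8, 270.9]
tcp_rot: [3.141, 0.0, 1.823]
ft_force: [-0.4, -0.3, 0.8]
opening: 0.004
```

```bash
python3 - <<'E'
from m import *
s=env.state();print(s["t"],s["eef_pos"],s["tcp_rot"],s["opening"],s["ft_force"])
save("wrist","w10.png")
im=save("scene","s10.png"); b=(220,100)
cv2.imwrite("pics/z10.png",cv2.resize(im[b[1]:b[1]+120,b[0]:b[0]+150,::-1],None,fx=5,fy=5,interpolation=cv2.INTER_CUBIC))
E
```

```text
12.7833 [562.68792521 143.76233355 270.8635399 ] [3.14146835e+00 1.60628370e-05 1.82305929e+00] 0.004155739140321129 [-0.37195233 -0.27550775  0.83777869]
```

View pics/z10.png

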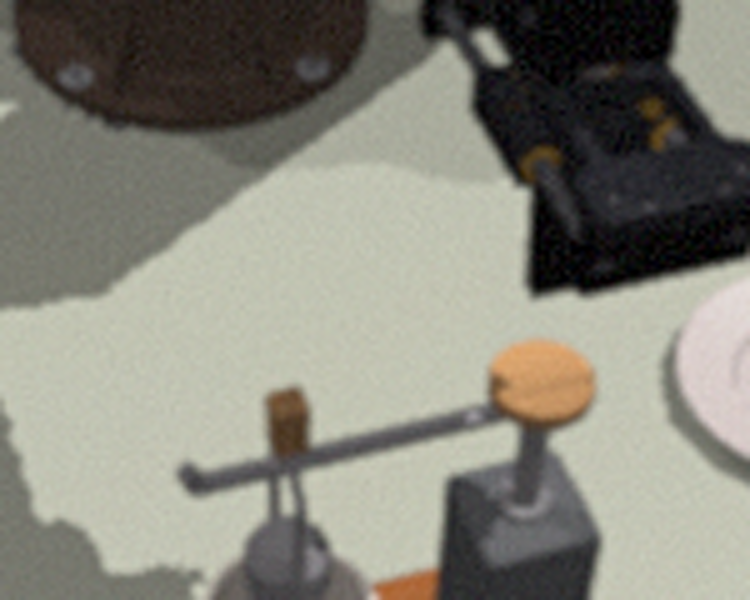

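View pics/w10.png

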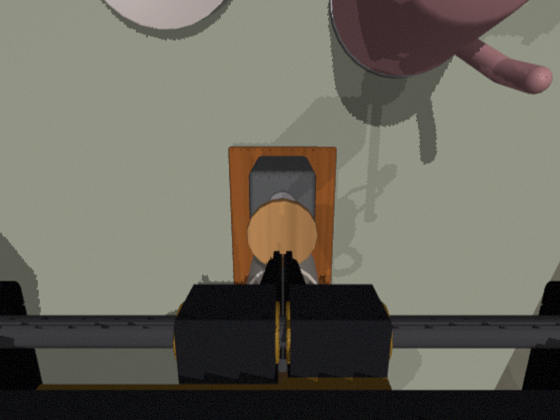

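```bash
python3 - <<'E'
from m import *
c=cal("wrist"); print(atz(c,(282,235),216)); s=cal("scene")
# infuser block top in scene crop: centre ~ (286,398)->
print(atz(s,(286/5+220,398/5+100),241))
E
```

```text
[563.22676887 144.55455902 216.        ]
[590.68775588  31.32151532 241.        ]
```

Request:
{"name": "drive_tool", "arguments": {"commands": [{"dx":0,"dy":0,"dz":-15,"yaw":0},{"dx":0,"dy":0,"dz":-20,"yaw":0},{"dx":0,"dy":0,"dz":-12,"yaw":0},{"dx":0,"dy":0,"dz":-4,"yaw":0},{"dx":0,"dy":0,"dz":0,"yaw":0}]}}

```text
t: 13.3
eef_pos: [562.4, 143.8, 219.1]
tcp_rot: [-3.14, -0.0, 1.823]
ft_force: [-1.4, 0.3, -0.1]
opening: 0.004
```

Request:
{"name": "drive_tool", "arguments": {"commands": [{"dx":0,"dy":0,"dz":-1,"yaw":0},{"dx":0,"dy":0,"dz":-1,"yaw":0},{"dx":0,"dy":0,"dz":-1,"yaw":0},{"dx":0,"dy":0,"dz":-1,"yaw":0},{"dx":0,"dy":0,"dz":0,"yaw":0}]}}

```text
t: 13.72
eef_pos: [562.8, 143.9, 216.4]
tcp_rot: [3.141, 0.0, 1.823]
ft_force: [-1.3, 0.5, 2.2]
opening: 0.004
```

Request:
{"name": "drive_tool", "arguments": {"commands": [{"dx":0,"dy":0,"dz":-1,"yaw":0},{"dx":0,"dy":0,"dz":0,"yaw":0},{"dx":0,"dy":0,"dz":-1,"yaw":0},{"dx":0,"dy":0,"dz":0,"yaw":0}]}}

```text
t: 14.05
eef_pos: [562.8, 143.9, 214.3]
tcp_rot: [3.141, 0.0, 1.823]
ft_force: [-0.4, -0.1, 5.1]
opening: 0.004
```

Request:
{"name": "drive_tool", "arguments": {"commands": [{"dx":0,"dy":0,"dz":-1.5,"yaw":0},{"dx":0,"dy":0,"dz":-1.5,"yaw":0},{"dx":0,"dy":0,"dz":-1.5,"yaw":0},{"dx":0,"dy":0,"dz":-1.5,"yaw":0}]}}

```text
t: 14.38
eef_pos: [562.9, 143.9, 208.4]
tcp_rot: [3.14, 0.0, 1.823]
ft_force: [-0.7, -0.1, 6.5]
opening: 0.007
```

Request:
{"name": "drive_tool", "arguments": {"commands": [{"dx":0,"dy":0,"dz":-2,"yaw":0},{"dx":0,"dy":0,"dz":-2,"yaw":0},{"dx":0,"dy":0,"dz":-2,"yaw":0},{"dx":0,"dy":0,"dz":-2,"yaw":0},{"dx":0,"dy":0,"dz":-2,"yaw":0}]}}

```text
t: 14.8
eef_pos: [562.9, 143.8, 198.3]
tcp_rot: [3.141, 0.0, 1.823]
ft_force: [-1.2, -0.4, 9.6]
opening: 0.003
```

Request:
{"name": "drive_tool", "arguments": {"commands": [{"dx":0,"dy":0,"dz":-2,"yaw":0},{"dx":0,"dy":0,"dz":-2,"yaw":0},{"dx":0,"dy":0,"dz":-2,"yaw":0},{"dx":0,"dy":0,"dz":-2,"yaw":0},{"dx":0,"dy":0,"dz":-2,"yaw":0}]}}

```text
t: 15.22
eef_pos: [562.9, 143.9, 188.5]
tcp_rot: [3.14, 0.0, 1.823]
ft_force: [-1.0, -1.0, 8.3]
opening: 0.006
```

```bash
python3 - <<'E'
from m import *
s=env.state();print(s["t"],s["eef_pos"],s["tcp_rot"],s["opening"],s["ft_force"])
im=save("scene","s11.png"); b=(220,100)
cv2.imwrite("pics/z11.png",cv2.resize(im[b[1]:b[1]+120,b[0]:b[0]+150,::-1],None,fx=5,fy=5,interpolation=cv2.INTER_CUBIC))
E
```

```text
15.2167 [562.85970357 143.87216655 188.45309219] [3.14047503e+00 1.39998335e-04 1.82313934e+00] 0.005606753004565197 [-0.96592776 -0.9791979   8.27340544]
```

View pics/z11.png

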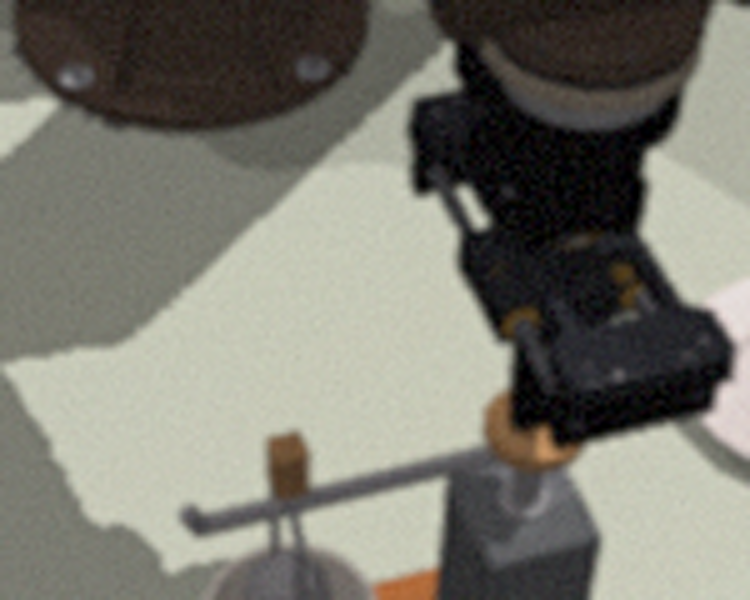

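Request:
{"name": "drive_tool", "arguments": {"commands": [{"dx":0,"dy":0,"dz":-2,"yaw":0},{"dx":0,"dy":0,"dz":-2,"yaw":0},{"dx":0,"dy":0,"dz":-2,"yaw":0},{"dx":0,"dy":0,"dz":-2,"yaw":0},{"dx":0,"dy":0,"dz":-2,"yaw":0}]}}

```text
t: 15.68
eef_pos: [562.8, 143.9, 178.7]
tcp_rot: [3.14, 0.0, 1.823]
ft_force: [-2.5, -0.0, 11.2]
opening: 0.003
```

Request:
{"name": "drive_tool", "arguments": {"commands": [{"dx":0,"dy":0,"dz":-2,"yaw":0},{"dx":0,"dy":0,"dz":-2,"yaw":0},{"dx":0,"dy":0,"dz":-2,"yaw":0},{"dx":0,"dy":0,"dz":-2,"yaw":0},{"dx":0,"dy":0,"dz":0,"yaw":0}]}}

```text
t: 16.1
eef_pos: [562.8, 143.9, 170.1]
tcp_rot: [3.141, 0.0, 1.823]
ft_force: [-0.7, -0.6, 4.2]
opening: 0.002
```

Request:
{"name": "drive_tool", "arguments": {"commands": [{"dx":0,"dy":0,"dz":-1,"yaw":0},{"dx":0,"dy":0,"dz":0,"yaw":0},{"dx":0,"dy":0,"dz":-1,"yaw":0},{"dx":0,"dy":0,"dz":0,"yaw":0}]}}

```text
t: 16.43
eef_pos: [562.8, 143.9, 168.4]
tcp_rot: [3.141, 0.0, 1.823]
ft_force: [-1.6, 0.6, 6.6]
opening: 0.002
```

Request:
{"name": "drive_tool", "arguments": {"commands": [{"dx":0,"dy":0,"dz":-0.7,"yaw":0},{"dx":0,"dy":0,"dz":0,"yaw":0},{"dx":0,"dy":0,"dz":0,"yaw":0},{"dx":0,"dy":0,"dz":0,"yaw":0}]}}

```text
t: 16.77
eef_pos: [562.9, 143.9, 167.8]
tcp_rot: [3.141, 0.0, 1.823]
ft_force: [-0.9, -0.4, 8.2]
opening: 0.007
```

Request:
{"name": "drive_tool", "arguments": {"commands": [{"dx":0,"dy":0,"dz":-0.6,"yaw":0},{"dx":0,"dy":0,"dz":0,"yaw":0},{"dx":0,"dy":0,"dz":0,"yaw":0},{"dx":0,"dy":0,"dz":0,"yaw":0}]}}

```text
t: 17.1
eef_pos: [562.9, 143.9, 167.3]
tcp_rot: [3.14, 0.0, 1.823]
ft_force: [-2.6, -0.7, 7.3]
opening: 0.006
```

```bash
python3 - <<'E'
from m import *
s=env.state();print(s["t"],s["eef_pos"],s["tcp_rot"],s["opening"],s["ft_force"])
im=save("scene","s12.png"); b=(220,120)
cv2.imwrite("pics/z12.png",cv2.resize(im[b[1]:b[1]+120,b[0]:b[0]+150,::-1],None,fx=5,fy=5,interpolation=cv2.INTER_CUBIC))
save("wrist","w12.png"); 
for i in range(6):
    save("top","t12.png"); s=env.state(); print(s["eef_pos"][2],s["ft_force"][2])
E
```

```text
17.1 [562.88178668 143.87232579 167.2661007 ] [3.14047979e+00 1.62135000e-04 1.82318056e+00] 0.006453297281280346 [-2.64928239 -0.73813139  7.31477239]
167.22855464565723 9.129589654241382
167.2251182174538 8.625453241039738
167.21438988008452 9.224991545712868
167.2644248605206 8.12267645154211
167.23377138487052 8.589334590315246
167.24242536776316 8.742553384728142
```

View pics/z12.png

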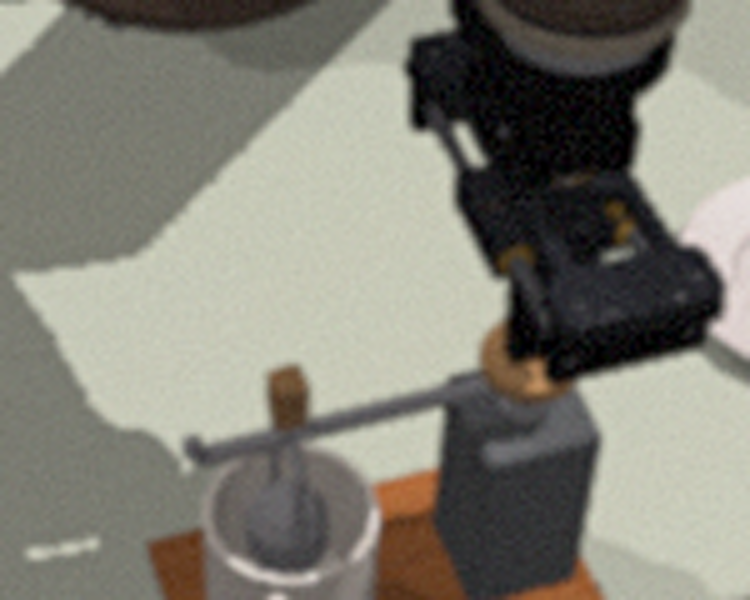

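View pics/t12.png

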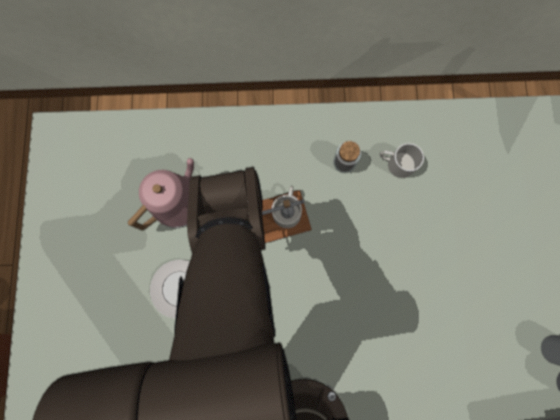

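```bash
python3 - <<'E'
from cell import env
print(env.job_done()); s=env.state(); print(s["t"],s["eef_pos"],s["ft_force"])
E
```

```text
the job is handed in; nothing more can be done
None
the job is handed in; nothing more can be done
```

I hung the infuser on the bar over the middle of the mug and let go. I then pressed the pad with closed fingers, past the first two clicks to the third, and handed the job in while still holding it down.

- **Final state:** the fingertips settled at z ≈ 167.2 mm, which is about 48.8 mm of travel from the nominal 216 mm. The push was steady at about 8.1–9.2 N, in line with the expected 8 N or so. The force dropped to about 4 N near z 170 and then rose again. I read that as the last bump passed; the click itself can't be observed directly. The clock read about 17.5 s.
- **Pictures:** the last scene view shows the infuser hanging upright inside the mug. The mug stands on its foot. In the last top view the jar, spare mug, kettle and visible part of the plate are where they started.
- **Seat position:** a check before pressing put the block's top about 1 mm from the seat I had measured.
- **Problems:** the first move calls were refused because "yaw" was left out of the rows, and nothing moved. Nothing else failed or disagreed beyond the 1–3 mm of measurement scatter.

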